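Reset the move counter between two demonstration games

TASK

Get the move counter ready for the next game: pull the steel spring clip sideways out of the locking pin and lay it flat in the empty wooden tray. Then swing the clear guard wide open, turn the orange knob clockwise right back to its zero stop, and swing the guard fully shut again. Leave the two bowls of stones where they are.

Things in the scene. Friction and masses are not known exactly. Their poses are not given: they have to be found in the camera images.
- console: Fixed white move counter; origin on the table below it, z up, yaw within 0.3 rad. Box 240 mm along x, y -130 to +90, top 40 mm up. Knob axis at x -50, y 0. Clear guard plate over it: 220 mm along x, y -100 to +65, 87 to 93 mm up, hinge along x at y -105 (posts at x -95 and +95). Blue saddle on plate (x 63 to 97, y 24 to 64) 102 mm up. All in mm, this frame.
- pin_hole (a point): Middle of the cross hole in the fixed square steel locking pin (23 mm wide, top 121 mm above the table), which comes up through the guard at console x 80, y 10. The hole is 106 mm above the table, runs along the console's y, is 10 mm high and wide, 23 mm deep. The clip comes out towards the console's +y.
- clip: Loose rigid steel R-clip, 7 mm wire, about 70 g, 155 mm along its y. Origin: centre of its loop, underside; z up. Oblong loop 45 mm wide in x, straight sides y -14 to +14, end at y +37. Legs run to y -118: the straight one (x 0) through the pin, the bowed one (x +19 to +28) beside it.
- clip_loop (a point): Centre of the clip's loop at mid-wire, 3.5 mm above the clip's underside; same axes as the clip. At the start the clip lies level, axes parallel to the console's, loop 105.5 mm above the table, overhanging the plate's +y edge freely, pin 85 mm away along -y. Pulled 45 mm along +y the straight leg is out; only friction holds it. While in, it blocks the guard.
- guard (a joint): Opening angle of the clear guard, rad: 0 shut and flat, stop at 2.0 (leaning back over its hinge). Stiff hinge: it stays where it is left; about 3 N at the bar lifts it.
- guard_bar (a point): Middle of the guard's blue handle bar: round, 12 mm thick, 80 mm long, along the console's x, 34 mm clear of the plate's edge, free above and below, held by a 12 mm arm at each end. Shut, it is 90 mm above the table at console x -40, y +105. It moves on a circle of radius 210 mm about guard_hinge.
- guard_hinge (a point): Point on the guard's hinge axis opposite the handle bar's middle, 90 mm above the table (console x -40, y -105). The axis is parallel to the console's x; opening lifts the +y edge and carries it over towards -y.
- counter_knob (a joint): Angle of the orange knob, rad: 0 at its zero stop, growing anticlockwise seen from above up to 2.8. It starts between 1.6 and 2.6. Stiff (0.08 N m), stays where it is left. The value is the pointer's angle anticlockwise from the console's +x; at 0 it points to the red mark.
- knob_grip (a point): On the knob's upright axis, 68 mm above the table. Orange grip bar: 76 mm long (centred on the axis, along the pointer), 14 mm thick, top 77.5 mm above the table; below it a grey disc, radius 40 mm, top 46.5 mm above the table. A white line on top marks the pointer end. The point turns with the knob: its x axis is the pointer.
- clip_tray: Empty open wooden tray, fixed, outside 200 mm along x, 130 along y, 28 mm high, walls and floor 6 mm. Origin on the table under its centre. It stands left or right of the console, yaw within 0.15 rad; a like tray on the other side is full of stones.
- bowl_a: Bystander, loose: wooden bowl of black stones, 124 mm across, 78 mm high, open on top. Origin under its centre. It stands beyond a tray. Leave it where it is.
- bowl_b: Bystander, loose: wooden bowl of white stones, 124 mm across, 78 mm high, open on top. Origin under its centre. It stands beyond a tray. Leave it where it is.
There are look-alikes about, which are no part of the job. Several things have the shape of the clip; the one meant has the colours described above.

How it is judged:
On the way, in this order (a step that is already met when the one before it is completed fails the run):
1. the clip is out of the pin (horizontal distance between clip and pin_hole above 0.13 m), for 0.1 s.
2. the clip lies flat in the empty tray, let go (x of clip in the frame of clip_tray between -0.094 and 0.094 m and y of clip in the frame of clip_tray between -0.059 and 0.059 m and z of clip in the frame of clip_tray below 0.016 m and angle between clip's own z axis and vertical below 0.15 rad and contact force between the fingers and clip below 0.1 N and linear speed of clip below 0.03 m/s), for 0.2 s.
3. the guard is wide open (beyond 1.6 rad) (value of joint guard above 1.6 rad), for 0.2 s.
4. with the guard still open, the knob is back at its zero stop (within 0.06 rad) (value of joint counter_knob below 0.06 rad and value of joint guard above 1.2 rad), for 0.2 s.
5. the guard is shut (value of joint guard below 0.05 rad), for 0.2 s.
At the end, for the whole second after the job is handed in: The knob is at its zero stop (within 0.06 rad), the guard is shut (within 0.05 rad), and the clip lies flat, released and at rest, on the floor of the empty tray with its loop's centre inside the walls (all of step 2 and value of joint counter_knob below 0.06 rad and value of joint guard below 0.05 rad); the robot touches nothing.
It fails at once if a bowl of stones is pushed more than 30 mm (distance of any of bowl_a, bowl_b from where it was at the start of the episode above 0.03 m).
It also fails if it takes over 72 s, if anything falls off the work surface, if the arm or the gripper's body presses on something with over 40 N, if the wrist force passes 120 N, or if a joint passes its speed limit or range.

ROBOT

A 6-joint arm with a two-finger parallel gripper is mounted at the origin on the work surface. World frame = base frame: x ahead of the robot, y to its left, z up, the work surface at z = 0. Lengths are in m, angles in rad, forces in N, time in s.
With the tool pointing down it reaches from about 0.35 to 0.975 m from the base axis. Payload 17.4 kg.
Tool frame: the origin (TCP) lies at the very end of the fingers, on their centre line; the grasp point (between the pads) lies 19 mm behind it (arm.tcp_to_grasp is the distance from the TCP to the grasp point, in m); z points along the fingers, x is the direction in which the jaws open and shut, and the axes are right-handed (so a half turn about z gives the same grasp; the last joint's range is limited). The gripper opens to 85 mm and grips with 20 to 120 N. Pads are 22 mm wide; open, the fingers measure 114 mm over their backs; the gripper's body (76 mm by 85 mm) begins 54 mm behind the grasp point. The pads swing forward as they close: fully open they stand 13 mm farther back than shut.
Start: joints at [-1.205, 0.116, 1.442, -0, 1.584, -0.038], TCP at [0.265, -0.621, 0.194] pointing down, gripper open.
Joint ranges: [-2.83, 2.83], [-0.83, 2.19], [0.07, 2.5], [-1.14, 4.28], [0.01, 3], [-2.97, 2.97]. Speed limits (rad/s): [1.89, 1.89, 2.22, 3.14, 3.14, 3.14].

INTERFACE

Orientations are given as a unit quaternion [x, y, z, w].
In Python, from station import arm, kin, vision, ticket gives the robot as it stands. Calls block until the motion is done:
- arm.move_pose(position, orientation): joint-space move of the TCP to a pose.
- arm.servo_line(position, speed=0.15, frame=None, contact_N=None): straight line of the TCP; frame=None keeps the orientation; speed is the mean speed in m/s. With contact_N (N) it stops when the force on the tool has changed by that much, and returns True; else False.
- arm.set_joints(angles): joint-space move.
- arm.set_gripper(opening): finger opening in m; the grip force is fixed at half the most; returns when the fingers have stopped.
- arm.hold(seconds).
- kin.solve_ik(position, orientation): joint angles nearest the present ones, or None.
- arm.read_state(): the state.
- vision.read_camera(name): name is "side" or "top"; returns a dict with "pixels" (384x512x3 uint8, red, green, blue), "depth" (384x512 float32, m along the optical axis (not along the pixel's ray), 0 where there is no reading), "mtx" (3x3 intrinsics, pixels), "xyz" and "orientation" of the camera in the world. Camera axes: x right, y up, looking along -z (the intrinsics and any distortion apply to the point x, -y, -z); pixel columns grow to the right and rows downward; lengths in m; the calibration is good to about 2 mm. A picture is of the moment at which its call begins.
A pose or a line that the arm cannot do raises arm.Unreachable and nothing moves.
- ticket.sign_off(): hands the job in, once; it reports no verdict.
The state is a dict: "clock": time; "joint_pos": joint angles; "dq": joint speeds; "joint_torque": joint torques, N m; "ee_pos": TCP position; "tool_rot": TCP orientation; "force": force on the tool from outside, world axes, zero at the start; "ft_torque": the same for the moment, N m; "gripper_width": finger opening in m.
Only numpy, scipy, OpenCV 4.12 (cv2) and the standard library are available. Lean on these libraries where they do the work, as an engineer would, in place of code of your own. Each camera call takes 0.05 s, during which the arm holds its last target.

## Working session

There is one attempt and no reset: what is moved stays moved. The work goes in short steps, each a Python script; the robot and the scene stay as the last script left them, time stands still between calls to the robot, and variables do not carry over. Pictures are saved under pics/ and viewed, and the job is handed in when it is done.

```bash
ls; mkdir -p pics; cat > h.py <<'E'
from station import arm, kin, vision, ticket
import numpy as np, cv2
from scipy.spatial.transform import Rotation as R
def shot(n,name):
    d=vision.read_camera(n); cv2.imwrite(f'pics/{name}.png',d['pixels'][:,:,::-1]); np.savez(f'pics/{name}.npz',**d); return d
def cloud(d):
    h,w=d['depth'].shape; u,v=np.meshgrid(np.arange(w),np.arange(h)); K=d['mtx']; z=d['depth']
    p=np.stack([(u-K[0,2])/K[0,0]*z,-(v-K[1,2])/K[1,1]*z,-z],-1)
    return p@R.from_quat(d['orientation']).as_matrix().T+np.array(d['xyz'])
def proj(d,P):
    P=np.atleast_2d(P); c=(P-np.array(d['xyz']))@R.from_quat(d['orientation']).as_matrix(); K=d['mtx']
    return np.stack([K[0,2]+K[0,0]*c[:,0]/-c[:,2],K[1,2]-K[1,1]*c[:,1]/-c[:,2]],-1)
E
python3 - <<'E'
from h import *
for n in('side','top'):
    d=shot(n,n+'0'); print(n,d['mtx'].tolist(),d['xyz'],d['orientation'],[k for k in d])
s=arm.read_state(); print(s['clock'],s['ee_pos'],s['tool_rot'],s['gripper_width'],arm.tcp_to_grasp)
E
```

```text
pics
side [[359.07717835407766, 0.0, 259.05151504407274], [0.0, 359.07717835407766, 186.33547666800632], [0.0, 0.0, 1.0]] [0.42100908 0.82771661 0.96093272] [-0.02187074  0.37171552  0.92687524 -0.04745037] ['pixels', 'depth', 'mtx', 'xyz', 'orientation']
top [[491.35749343099206, 0.0, 268.48441135189097], [0.0, 491.35749343099206, 190.95452313750957], [0.0, 0.0, 1.0]] [ 0.40890101 -0.00316455  1.53008101] [-0.02513694  0.02587573  0.71290474 -0.70033235] ['pixels', 'depth', 'mtx', 'xyz', 'orientation']
0.1 [ 0.26512548 -0.62051305  0.19282437] [ 8.34541206e-01 -5.50945261e-01 -4.41603806e-04 -3.15351733e-04] 0.08536798352110926 0.0187
```

View pics/top0.png

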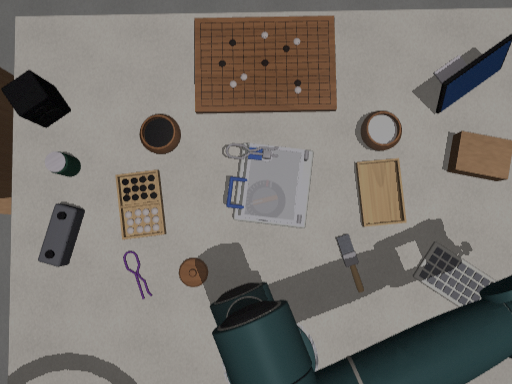

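View pics/side0.png

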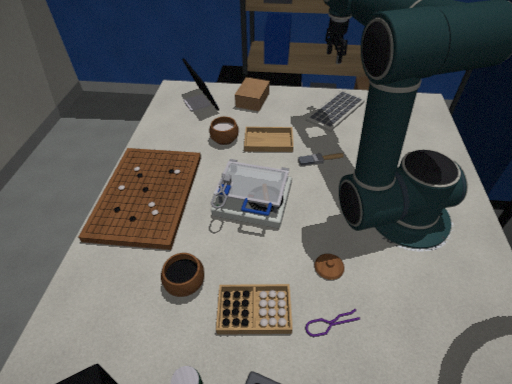

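```bash
python3 - <<'E'
import cv2
a=cv2.imread('pics/top0.png'); cv2.imwrite('pics/t0c.png',cv2.resize(a[135:240,210:330],None,fx=6,fy=5.7,interpolation=cv2.INTER_CUBIC)[:600])
a=cv2.imread('pics/side0.png'); cv2.imwrite('pics/s0c.png',cv2.resize(a[150:240,200:300],None,fx=6.5,fy=6.5,interpolation=cv2.INTER_CUBIC))
E
```

```text
(no output)
```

View pics/t0c.png

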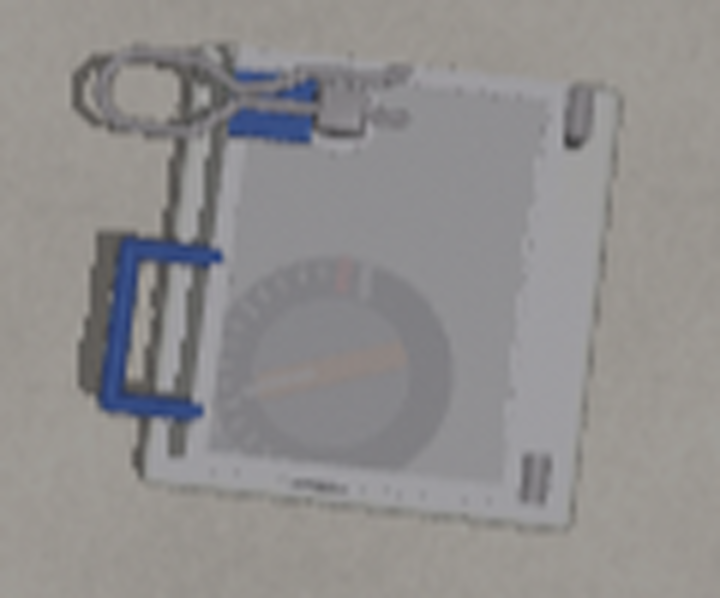

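View pics/s0c.png

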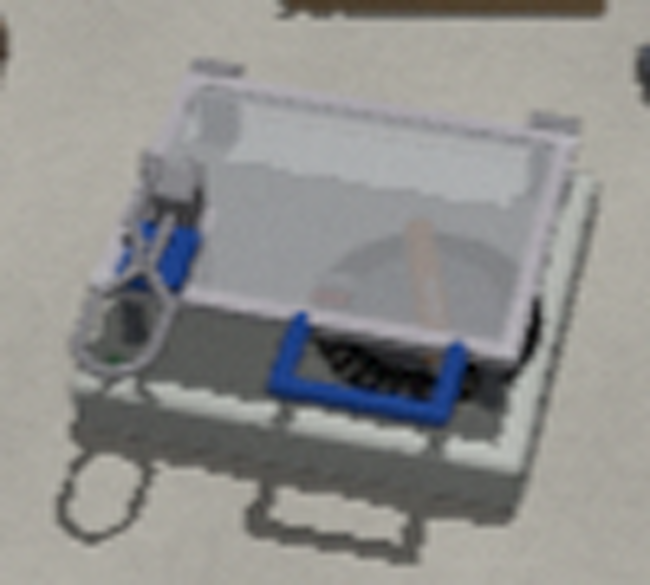

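```bash
cat > fit.py <<'E'
from h import *
from scipy.optimize import least_squares
T=dict(np.load('pics/top0.npz')); S=dict(np.load('pics/side0.npz'))
obs=[(T,(.12,-.13,.04),(313.3,150.8)),(T,(-.12,-.13,.04),(305,227.1)),(T,(-.12,.09,.04),(233.3,219.2)),(T,(-.04,.105,.09),(229.8,191.5)),
(S,(-.12,.09,.04),(280.8,222.3)),(S,(.12,.09,.04),(211.5,210.8)),(S,(-.12,-.13,.04),(291.8,177.7)),(S,(-.04,.105,.09),(255.4,212.3)),
(T,(.08,.01,.121),(210+340/6,135+105/5.7)),(T,(-.05,0,.0775),(210+330/6,135+370/5.7))]
def W(p,q):
    q=np.atleast_2d(np.array(q,float)); c,s=np.cos(p[2]),np.sin(p[2])
    return np.stack([p[0]+c*q[:,0]-s*q[:,1],p[1]+s*q[:,0]+c*q[:,1],q[:,2]],-1)
if __name__=='__main__':
    f=lambda p:np.concatenate([proj(d,W(p,q))[0]-np.array(o) for d,q,o in obs])
    r=least_squares(f,[.45,0,0],loss='soft_l1'); print(r.x); print(f(r.x).reshape(-1,2).round(1).tolist())
    cT,cS=cloud(T),cloud(S)
    for n,d,c in(('T',T,cT),('S',S,cS)):
        hsv=cv2.cvtColor(d['pixels'],cv2.COLOR_RGB2HSV); m=(hsv[...,0]>105)&(hsv[...,0]<125)&(hsv[...,1]>140)&(d['depth']>0)
        P=c[m]; m2=(np.linalg.norm(P[:,:2]-r.x[:2],axis=1)<.17)&(P[:,2]>.05); P=P[m2]
        co,si=np.cos(r.x[2]),np.sin(r.x[2]); L=(P[:,:2]-r.x[:2])@np.array([[co,-si],[si,co]])
        b=(L[:,0]<.02); print(n,b.sum(),L[b].min(0),L[b].max(0),np.median(P[b,2]), 'saddle',L[~b].min(0),L[~b].max(0),np.median(P[~b,2]))
    # tray
    for px in ((380,192),(358,160),(398,158),(363,226),(405,221)): print(px,cT[px[1],px[0]])
    for n,d in(('T',T),('S',S)):
        im=d['pixels'][:,:,::-1].copy(); im=cv2.resize(im,None,fx=4,fy=4)
        for q in [(.12,-.13,.04),(-.12,-.13,.04),(-.12,.09,.04),(.12,.09,.04),(0,.105,.09),(-.08,.105,.09),(.08,.01,.121),(.08,.095,.1055),(.08,.132,.1055),(.08,.081+.014,.1055),(-.05,0,.0775)]:
            u=proj(d,W(r.x,q))[0]*4+1.5; cv2.circle(im,tuple(int(v) for v in u),3,(0,0,255),-1)
        u=(proj(d,W(r.x,(0,0,.05)))[0]*4).astype(int); cv2.imwrite(f'pics/fit{n}.png',im[max(0,u[1]-250):u[1]+250,u[0]-300:u[0]+300])
E
python3 fit.py
```

```text
[ 5.38401041e-01 -4.19034755e-04 -1.30177447e-01]
[[-0.0, -1.0], [-0.1, 0.8], [-0.7, 0.6], [-0.3, 0.4], [-0.1, -0.3], [-1.2, -1.7], [0.5, -2.1], [0.0, -1.0], [-0.5, 0.2], [-0.3, -0.4]]
T 134 [-0.08250289  0.06077875] [0.00375396 0.10898716] 0.09640224326791913 saddle [0.06477186 0.02469788] [0.09487099 0.05964326] 0.10270414325326516
S 146 [-0.08489909  0.06231244] [0.0072287  0.11528143] 0.09522274400270264 saddle [0.06360758 0.02362437] [0.09448623 0.06737417] 0.10256044527276464
(380, 192) [ 0.50925364 -0.35111489  0.01162869]
(358, 160) [ 0.61239921 -0.2890266  -0.00434958]
(398, 158) [ 0.61168719 -0.40552433  0.03122955]
(363, 226) [ 0.40512924 -0.29771203 -0.00184248]
(405, 221) [ 0.41811039 -0.41952505  0.03194973]
```

View pics/fitT.png

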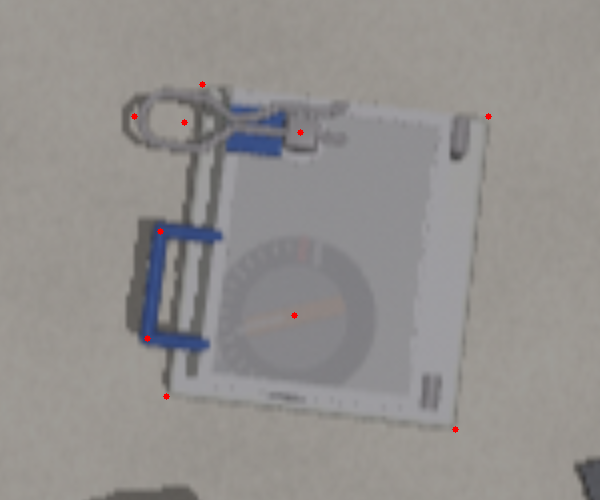

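View pics/fitS.png

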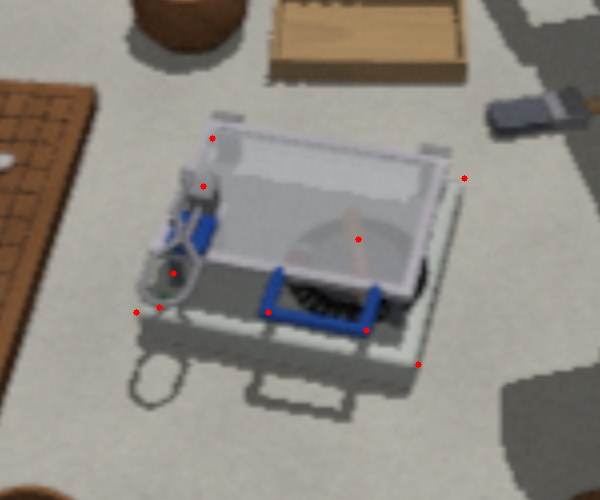

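```bash
cat >> h.py <<'E'
def tool(a):
    c,s=np.cos(a),np.sin(a); return R.from_matrix(np.array([[c,s,0],[s,-c,0],[0,0,-1.]])).as_quat()
C=np.array([.5384,-.0004,-.1302])
def W(x,y,z):
    c,s=np.cos(C[2]),np.sin(C[2]); return np.array([C[0]+c*x-s*y,C[1]+s*x+c*y,z])
E
python3 - <<'E'
from h import *
for n in('top0','side0'):
    d=dict(np.load(f'pics/{n}.npz')); P=cloud(d); hsv=cv2.cvtColor(d['pixels'],cv2.COLOR_RGB2HSV)
    m=(hsv[...,0]>8)&(hsv[...,0]<25)&(hsv[...,1]>80)&(P[...,0]>.36)&(P[...,0]<.66)&(P[...,1]<-.26)&(P[...,1]>-.46)
    q=P[m]; q=q[(abs(q[:,2]-.028)<.008)]
    r=cv2.minAreaRect(q[:,:2].astype(np.float32)); print(n,len(q),r,q.mean(0), hsv[192,380] if n=='top0' else '')
    q=P[m]; r=cv2.minAreaRect(q[:,:2].astype(np.float32)); print(' all',r, np.median(q[:,2]))
    for s in ((.36,.66),): 
        k=(abs(P[...,2]-.06)<.02)&(P[...,1]<-.26)&(P[...,1]>-.55)&(P[...,0]>.55)&(P[...,0]<.85); print('bowl',P[k].min(0),P[k].max(0))
for nm,p,ang in (('clip',W(.08,.095,.093),C[2]),('bar',W(-.04,.105,.08),C[2]+np.pi/2),('barup',W(-.04,-.105+.21*np.cos(1.9),.29),C[2]+np.pi/2),('tray',np.array([.51,-.35,.02]),np.pi/2),('tray+',np.array([.55,-.35,.02]),np.pi/2),('tray-',np.array([.47,-.35,.02]),np.pi/2),('knob',W(-.05,0,.055),C[2]+1.93+np.pi/2),('knob0',W(-.05,0,.055),C[2]+np.pi/2)):
    for a in (ang,ang+np.pi):
        q=kin.solve_ik(p,tool(a)); print(nm,round(a,2),p.round(3),None if q is None else np.round(q,2))
E
```

```text
top0 416 ((0.5298125743865967, -0.34889864921569824), (0.2385687232017517, 0.13109342753887177), 4.6774821281433105) [ 0.50464443 -0.34977862  0.02789903] [ 16  95 153]
 all ((0.5364348888397217, -0.34835681319236755), (0.2518575191497803, 0.13109342753887177), 4.677482604980469) 0.008500140423734481
bowl [ 0.63618909 -0.5493357   0.0401609 ] [ 0.78385533 -0.29028788  0.07988772]
side0 274 ((0.5373139977455139, -0.3465757966041565), (0.24983945488929749, 0.14014582335948944), 3.335505247116089) [ 0.51955416 -0.34241315  0.02624728] 
 all ((0.5373139977455139, -0.3465757966041565), (0.24983945488929749, 0.14014582335948944), 3.335505247116089) 0.008870049865921104
bowl [ 0.63492047 -0.54953327  0.04008698] [ 0.79326683 -0.28600287  0.07996143]
clip -0.13 [0.63  0.083 0.093] [ 0.09  0.08  1.65 -0.    1.42  0.22]
clip 3.01 [0.63  0.083 0.093] [ 0.09  0.08  1.65 -0.    1.42 -2.92]
bar 1.44 [0.512 0.109 0.08 ] [ 0.16 -0.16  1.9  -0.    1.4  -1.28]
bar 4.58 [0.512 0.109 0.08 ] [ 0.16 -0.16  1.9  -0.    1.4   1.86]
barup 1.44 [ 0.476 -0.167  0.29 ] [-0.39 -0.27  1.65 -0.    1.76 -1.83]
barup 4.58 [ 0.476 -0.167  0.29 ] [-0.39 -0.27  1.65 -0.    1.76  1.31]
tray 1.57 [ 0.51 -0.35  0.02] [-0.64  0.09  1.75 -0.    1.29 -2.21]
tray 4.71 [ 0.51 -0.35  0.02] [-0.64  0.09  1.75 -0.    1.29  0.93]
tray+ 1.57 [ 0.55 -0.35  0.02] [-0.61  0.16  1.68 -0.    1.3  -2.18]
tray+ 4.71 [ 0.55 -0.35  0.02] [-0.61  0.16  1.68 -0.    1.3   0.96]
tray- 1.57 [ 0.47 -0.35  0.02] [-0.68  0.03  1.83 -0.    1.29 -2.25]
tray- 4.71 [ 0.47 -0.35  0.02] [-0.68  0.03  1.83 -0.    1.29  0.89]
knob 3.37 [0.489 0.006 0.055] [-0.04 -0.23  2.   -0.    1.37  2.87]
knob 6.51 [0.489 0.006 0.055] [-0.04 -0.23  2.   -0.    1.37 -0.27]
knob0 1.44 [0.489 0.006 0.055] [-0.04 -0.23  2.   -0.    1.37 -1.48]
knob0 4.58 [0.489 0.006 0.055] [-0.04 -0.23  2.   -0.    1.37  1.66]
```

```bash
python3 - <<'E'
from h import *
for n in('top0','side0'):
    d=dict(np.load(f'pics/{n}.npz')); P=cloud(d); hsv=cv2.cvtColor(d['pixels'],cv2.COLOR_RGB2HSV)
    m=(hsv[...,0]>8)&(hsv[...,0]<25)&(hsv[...,1]>80)&(P[...,0]>.36)&(P[...,0]<.63)&(P[...,1]<-.26)&(P[...,1]>-.46)
    c=int(cv2.connectedComponents(m.astype(np.uint8))[1][tuple(np.round(proj(d,[.51,-.35,.006])[0]).astype(int)[::-1])]); m=cv2.connectedComponents(m.astype(np.uint8))[1]==c
    q=P[m]; print(n,c,cv2.minAreaRect(q[:,:2].astype(np.float32)))
    q=q[abs(q[:,2]-.028)<.005]; print(' rim',len(q),cv2.minAreaRect(q[:,:2].astype(np.float32)))
    cv2.imwrite(f'pics/tr_{n}.png',cv2.resize(d['pixels'][145:235,340:420,::-1] if n=='top0' else d['pixels'][115:165,230:310,::-1],None,fx=6,fy=6))
E
```

```text
top0 1 ((0.5091509819030762, -0.35058915615081787), (0.19710735976696014, 0.13109342753887177), 4.6774821281433105)
 rim 352 ((0.5091509819030762, -0.35058915615081787), (0.19710735976696014, 0.13109342753887177), 4.6774821281433105)
side0 1 ((0.512440025806427, -0.3494013845920563), (0.200255885720253, 0.1398157924413681), 4.660915851593018)
 rim 206 ((0.5106533765792847, -0.34847426414489746), (0.1970502734184265, 0.13592132925987244), 5.385104656219482)
```

View pics/tr_top0.png

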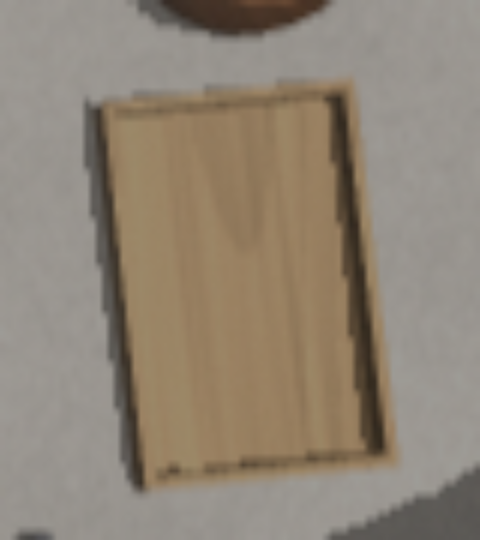

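```bash
python3 - <<'E'
from h import *
t=tool(C[2])
arm.move_pose(W(.08,.095,.20),t); arm.set_gripper(.072)
print(arm.servo_line(W(.08,.095,.0935),speed=.1,contact_N=12))
s=arm.read_state(); print(s['clock'],s['ee_pos'],W(.08,.095,.0935),s['force'])
shot('side','s1'); shot('top','t1')
a=cv2.imread('pics/s1.png'); cv2.imwrite('pics/s1c.png',cv2.resize(a[120:240,170:300],None,fx=5,fy=5))
E
```

```text
False
4.4 [0.63044184 0.08343316 0.09432882] [0.63005696 0.08340932 0.0935    ] [-0.78819477  0.81753261 -0.11321565]
```

View pics/s1c.png

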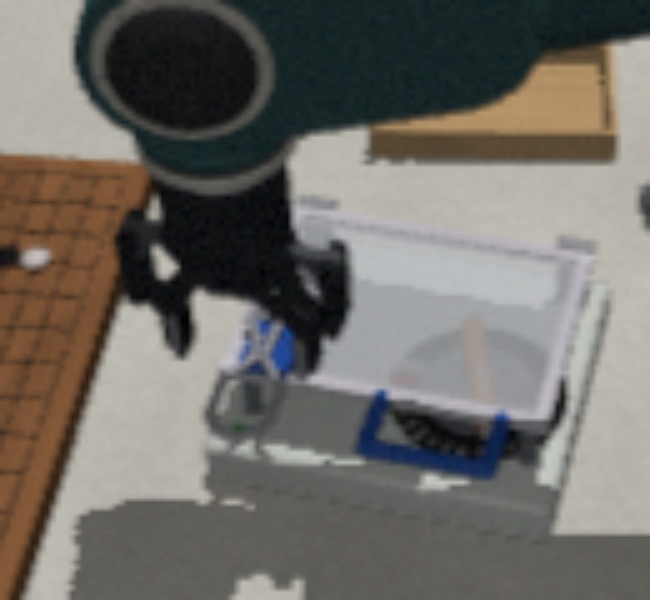

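```bash
python3 - <<'E'
from h import *
d=dict(np.load('pics/s1.npz')); t=dict(np.load('pics/t1.npz'))
print(proj(d,[W(.08,.095,.1055),W(.08,.132,.1055),W(.08,.095,.0935)]))
P=cloud(d)
for px in ((170+180//5,120+350//5),(170+305/5,120+368/5),(170+303/5,120+360/5),(170+240/5,120+435/5),(170+238/5,120+433/5),(212,203)):
    u=(int(px[0]),int(px[1])); p=P[u[1],u[0]]; c,s=np.cos(C[2]),np.sin(C[2]); q=p[:2]-C[:2]; print(u,p.round(3),'console',(c*q[0]+s*q[1]).round(3),(-s*q[0]+c*q[1]).round(3))
h=P[190:212,205:232]; q=h.reshape(-1,3)
c,s=np.cos(C[2]),np.sin(C[2]); L=np.stack([c*(q[:,0]-C[0])+s*(q[:,1]-C[1]),-s*(q[:,0]-C[0])+c*(q[:,1]-C[1]),q[:,2]],-1)
k=(abs(L[:,2]-.107)<.006); print(k.sum(),L[k].min(0),L[k].max(0)); print(L[k].round(3)[::3].tolist())
a=cv2.imread('pics/t1.png'); cv2.imwrite('pics/t1c.png',cv2.resize(a[100:240,190:340],None,fx=4,fy=4))
E
```

```text
[[219.60484788 199.17852603]
 [215.97427685 207.80722967]
 [219.92093712 201.66251085]]
(206, 190) [0.668 0.088 0.149] console 0.117 0.104
(231, 193) [0.588 0.098 0.155] console 0.036 0.104
(230, 192) [0.59  0.1   0.161] console 0.038 0.106
(218, 207) [0.629 0.118 0.108] console 0.074 0.129
(217, 206) [0.632 0.116 0.11 ] console 0.078 0.128
(212, 203) [0.65  0.107 0.111] console 0.096 0.12
115 [0.05825684 0.0472567  0.10126325] [0.10228005 0.13114932 0.11278249]
[[0.095, 0.055, 0.103], [0.085, 0.053, 0.104], [0.076, 0.05, 0.102], [0.087, 0.067, 0.112], [0.078, 0.065, 0.113], [0.072, 0.054, 0.103], [0.092, 0.065, 0.104], [0.078, 0.064, 0.107], [0.07, 0.06, 0.105], [0.096, 0.073, 0.107], [0.087, 0.068, 0.104], [0.072, 0.072, 0.112], [0.066, 0.062, 0.103], [0.094, 0.078, 0.108], [0.069, 0.072, 0.108], [0.097, 0.081, 0.106], [0.064, 0.077, 0.11], [0.067, 0.079, 0.107], [0.099, 0.093, 0.109], [0.059, 0.083, 0.108], [0.064, 0.088, 0.108], [0.099, 0.102, 0.109], [0.06, 0.092, 0.108], [0.065, 0.097, 0.108], [0.1, 0.11, 0.108], [0.061, 0.098, 0.105], [0.097, 0.111, 0.105], [0.101, 0.117, 0.106], [0.063, 0.113, 0.112], [0.093, 0.122, 0.109], [0.061, 0.11, 0.104], [0.089, 0.123, 0.106], [0.091, 0.128, 0.106], [0.081, 0.128, 0.109], [0.072, 0.126, 0.11], [0.063, 0.123, 0.109], [0.084, 0.13, 0.106], [0.074, 0.129, 0.108], [0.065, 0.127, 0.107]]
```

View pics/t1c.png

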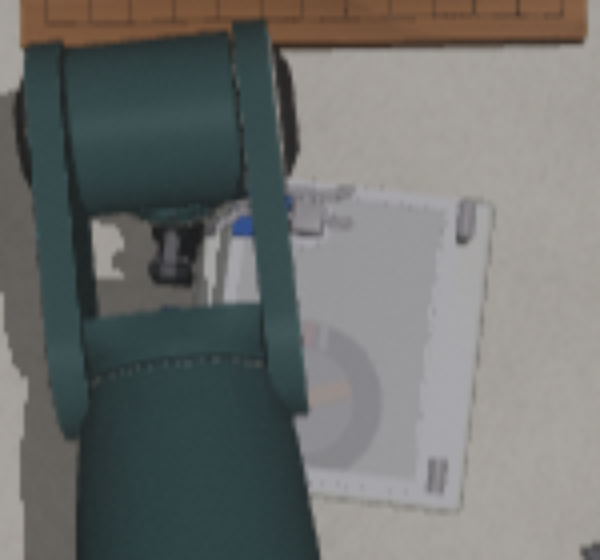

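```bash
python3 - <<'E'
from h import *
d=dict(np.load('pics/s1.npz')); P=cloud(d); q=P.reshape(-1,3); col=d['pixels'].reshape(-1,3).sum(1)
c,s=np.cos(C[2]),np.sin(C[2]); L=np.stack([c*(q[:,0]-C[0])+s*(q[:,1]-C[1]),-s*(q[:,0]-C[0])+c*(q[:,1]-C[1]),q[:,2]],-1)
for lo,hi in((.105,.15),(.01,.056)):
    k=(L[:,0]>lo)&(L[:,0]<hi)&(L[:,1]>.06)&(L[:,1]<.14)&(L[:,2]>.06)&(L[:,2]<.2)
    i=np.where(k)[0]; i=i[np.argsort(L[i,2])][:12]; print([(j%512,j//512,L[j].round(3).tolist(),int(col[j])) for j in i])
print(arm.read_state()['gripper_width'])
E
```

```text
[(np.int64(214), np.int64(194), [0.11, 0.066, 0.091], 336), (np.int64(215), np.int64(193), [0.107, 0.062, 0.093], 534), (np.int64(214), np.int64(193), [0.11, 0.065, 0.095], 516), (np.int64(209), np.int64(187), [0.115, 0.085, 0.143], 437), (np.int64(208), np.int64(189), [0.115, 0.094, 0.143], 408), (np.int64(205), np.int64(191), [0.121, 0.104, 0.143], 359), (np.int64(207), np.int64(191), [0.115, 0.104, 0.144], 426), (np.int64(208), np.int64(188), [0.116, 0.092, 0.145], 309), (np.int64(206), np.int64(191), [0.117, 0.106, 0.146], 261), (np.int64(204), np.int64(189), [0.126, 0.099, 0.146], 248), (np.int64(207), np.int64(190), [0.115, 0.102, 0.147], 307), (np.int64(206), np.int64(190), [0.117, 0.104, 0.149], 98)]
[(np.int64(237), np.int64(199), [0.033, 0.063, 0.084], 287), (np.int64(239), np.int64(199), [0.025, 0.064, 0.086], 275), (np.int64(233), np.int64(198), [0.045, 0.066, 0.088], 283), (np.int64(234), np.int64(198), [0.042, 0.065, 0.089], 281), (np.int64(232), np.int64(198), [0.048, 0.067, 0.089], 277), (np.int64(238), np.int64(199), [0.028, 0.067, 0.089], 279), (np.int64(243), np.int64(200), [0.011, 0.068, 0.089], 263), (np.int64(230), np.int64(197), [0.056, 0.065, 0.089], 287), (np.int64(236), np.int64(198), [0.035, 0.065, 0.09], 282), (np.int64(235), np.int64(198), [0.038, 0.066, 0.09], 282), (np.int64(233), np.int64(197), [0.046, 0.063, 0.09], 334), (np.int64(231), np.int64(197), [0.052, 0.065, 0.091], 279)]
0.07182373120918012
```

```bash
python3 - <<'E'
from h import *
s=arm.read_state(); print(s['clock'],s['ee_pos'],np.round(s['joint_pos'],3),s['tool_rot'],s['force'])
d=shot('side','s2');a=d['pixels'][:,:,::-1]; cv2.imwrite('pics/s2c.png',cv2.resize(a[100:240,150:320],None,fx=4.5,fy=4.2,interpolation=cv2.INTER_CUBIC))
P=cloud(d); q=P.reshape(-1,3)
c,s=np.cos(C[2]),np.sin(C[2]); L=np.stack([c*(q[:,0]-C[0])+s*(q[:,1]-C[1]),-s*(q[:,0]-C[0])+c*(q[:,1]-C[1]),q[:,2]],-1).reshape(384,512,3)
k=(L[...,0]>.105)&(L[...,0]<.15)&(L[...,1]>.06)&(L[...,1]<.14)&(L[...,2]>.06)&(L[...,2]<.4); print(np.sort(L[k][:,2])[:15].round(3))
E
```

```text
4.5 [0.63039288 0.08344233 0.0942655 ] [0.091 0.074 1.648 0.    1.418 0.222] [ 9.97882121e-01 -6.50458376e-02  5.50051356e-04 -9.09342692e-05] [-0.02627099  0.37390236  0.16614503]
[0.092 0.093 0.094 0.143 0.144 0.144 0.146 0.146 0.148 0.149 0.15  0.151
 0.151 0.152 0.152]
```

View pics/s2c.png

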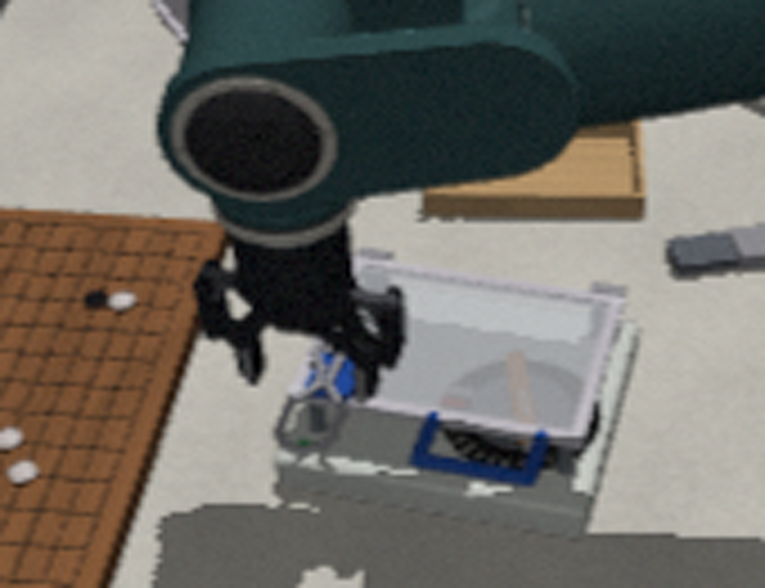

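```bash
python3 - <<'E'
from h import *
arm.set_gripper(.050)
s=arm.read_state(); print(s['clock'],s['ee_pos'],s['gripper_width'],s['force'])
d=shot('side','s3');a=d['pixels'][:,:,::-1]; cv2.imwrite('pics/s3c.png',cv2.resize(a[100:240,150:320],None,fx=4.5,fy=4.2,interpolation=cv2.INTER_CUBIC))
d=shot('top','t3');a=d['pixels'][:,:,::-1]; cv2.imwrite('pics/t3c.png',cv2.resize(a[130:200,190:290],None,fx=7,fy=7,interpolation=cv2.INTER_CUBIC))
P=cloud(d)
for v in range(150,176,3): print(v,[P[v,u].round(3).tolist() for u in range(228,246,4)])
E
```

```text
4.8917 [0.63007062 0.08340247 0.0935302 ] 0.049970645416681135 [0.34234881 0.06917618 0.19813776]
150 [[0.582, 0.084, 0.435], [0.582, 0.075, 0.434], [0.583, 0.067, 0.425], [0.583, 0.058, 0.424], [0.584, 0.049, 0.42]]
153 [[0.584, 0.089, 0.375], [0.585, 0.08, 0.372], [0.585, 0.071, 0.367], [0.589, 0.063, 0.339], [0.634, 0.067, 0.042]]
156 [[0.602, 0.103, 0.202], [0.584, 0.084, 0.323], [0.591, 0.077, 0.275], [0.599, 0.07, 0.217], [0.614, 0.064, 0.116]]
159 [[0.622, 0.119, 0.002], [0.589, 0.09, 0.24], [0.588, 0.079, 0.241], [0.621, 0.082, 0.003], [0.615, 0.067, 0.044]]
162 [[0.613, 0.12, -0.002], [0.581, 0.09, 0.24], [0.587, 0.082, 0.194], [0.607, 0.08, 0.037], [0.606, 0.067, 0.046]]
165 [[0.572, 0.1, 0.242], [0.573, 0.09, 0.239], [0.573, 0.079, 0.237], [0.597, 0.08, 0.043], [0.597, 0.067, 0.044]]
168 [[0.566, 0.101, 0.234], [0.564, 0.09, 0.241], [0.564, 0.079, 0.241], [0.588, 0.08, 0.042], [0.587, 0.067, 0.049]]
171 [[0.584, 0.12, -0.001], [0.584, 0.107, 0.002], [0.584, 0.095, -0.001], [0.579, 0.08, 0.041], [0.579, 0.068, 0.04]]
174 [[0.575, 0.12, 0.001], [0.575, 0.108, -0.003], [0.574, 0.095, 0.0], [0.57, 0.08, 0.041], [0.57, 0.068, 0.035]]
```

View pics/s3c.png

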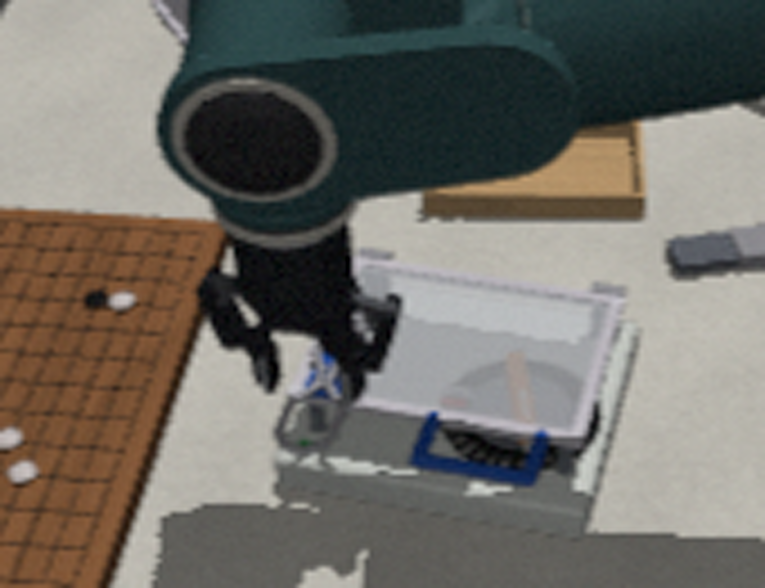

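View pics/t3c.png

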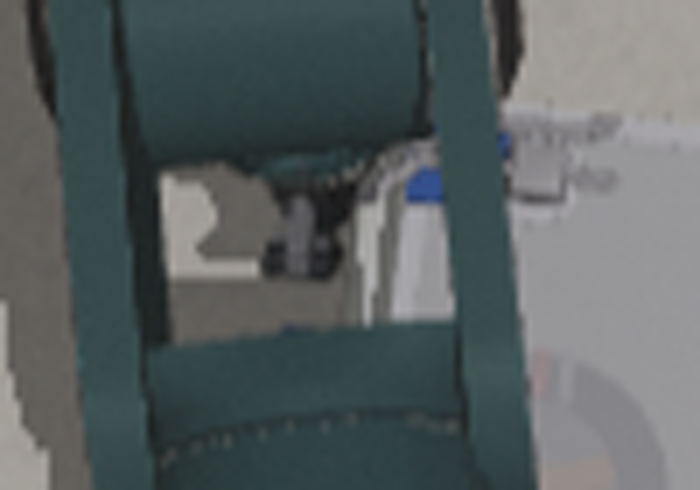

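```bash
python3 - <<'E'
from h import *
arm.set_gripper(.036)
s=arm.read_state(); print(s['clock'],s['ee_pos'],s['gripper_width'],s['force'])
d=shot('side','s4');a=d['pixels'][:,:,::-1]; cv2.imwrite('pics/s4c.png',cv2.resize(a[150:230,180:280],None,fx=7,fy=7,interpolation=cv2.INTER_CUBIC))
E
```

```text
5.2833 [0.63006514 0.08340154 0.09350909] 0.03593283764466047 [-1.14760911  0.23629825 -0.04831189]
```

View pics/s4c.png

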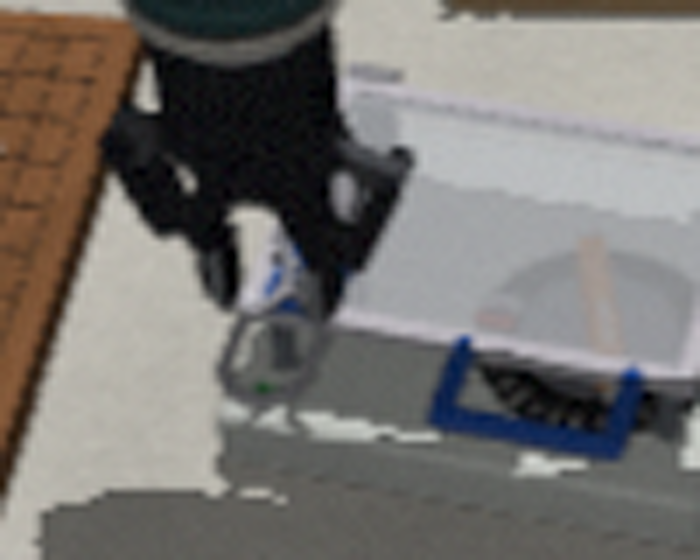

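```bash
python3 - <<'E'
from h import *
d=dict(np.load('pics/s4.npz')); P=cloud(d); hsv=d['pixels'].astype(int).sum(-1)
c,s=np.cos(C[2]),np.sin(C[2]); q=P.reshape(-1,3); L=np.stack([c*(q[:,0]-C[0])+s*(q[:,1]-C[1]),-s*(q[:,0]-C[0])+c*(q[:,1]-C[1]),q[:,2]],-1).reshape(384,512,3)
for v in range(180,200): print(v,[(u,L[v,u].round(3).tolist(),int(hsv[v,u])) for u in (209,211,213,)],[(u,L[v,u].round(3).tolist(),int(hsv[v,u])) for u in (224,226,228)])
E
```

```text
180 [(209, [0.098, 0.113, 0.206], 56), (211, [0.093, 0.111, 0.205], 26), (213, [0.098, 0.084, 0.178], 418)] [(224, [0.057, 0.098, 0.201], 40), (226, [0.051, 0.096, 0.2], 29), (228, [0.049, 0.085, 0.19], 278)]
181 [(209, [0.1, 0.11, 0.199], 49), (211, [0.093, 0.111, 0.201], 42), (213, [0.17, -0.074, -0.0], 448)] [(224, [0.053, 0.108, 0.207], 39), (226, [0.051, 0.097, 0.196], 35), (228, [0.049, 0.087, 0.187], 118)]
182 [(209, [0.102, 0.108, 0.192], 44), (211, [0.094, 0.109, 0.195], 35), (213, [0.099, 0.085, 0.169], 214)] [(224, [0.053, 0.109, 0.204], 41), (226, [0.056, 0.087, 0.181], 52), (228, [0.049, 0.088, 0.184], 35)]
183 [(209, [0.103, 0.106, 0.185], 29), (211, [0.097, 0.106, 0.186], 35), (213, [0.097, 0.089, 0.17], 205)] [(224, [0.053, 0.111, 0.202], 45), (226, [0.054, 0.092, 0.183], 57), (228, [0.047, 0.093, 0.185], 59)]
184 [(209, [0.103, 0.107, 0.181], 40), (211, [0.099, 0.102, 0.178], 13), (213, [0.097, 0.091, 0.167], 194)] [(224, [0.053, 0.11, 0.197], 35), (226, [0.051, 0.1, 0.187], 53), (228, [0.045, 0.099, 0.187], 52)]
185 [(209, [0.103, 0.108, 0.179], 32), (211, [0.1, 0.1
[... 2427 characters left out ...]
6, [0.053, 0.105, 0.138], 238), (228, [0.062, 0.065, 0.093], 368)]
197 [(209, [0.159, 0.005, -0.002], 535), (211, [0.151, 0.005, 0.0], 546), (213, [0.103, 0.092, 0.107], 249)] [(224, [0.092, 0.028, 0.04], 262), (226, [0.061, 0.085, 0.11], 232), (228, [0.062, 0.066, 0.089], 281)]
198 [(209, [0.156, 0.012, 0.002], 536), (211, [0.148, 0.011, 0.003], 531), (213, [0.1, 0.099, 0.11], 223)] [(224, [0.09, 0.032, 0.04], 260), (226, [0.06, 0.089, 0.109], 210), (228, [0.076, 0.03, 0.041], 287)]
199 [(209, [0.155, 0.015, 0.0], 542), (211, [0.148, 0.013, -0.001], 464), (213, [0.1, 0.101, 0.107], 254)] [(224, [0.088, 0.039, 0.043], 232), (226, [0.06, 0.091, 0.107], 225), (228, [0.076, 0.032, 0.039], 290)]
```

```bash
python3 - <<'E'
from h import *
arm.set_gripper(.066)
print(arm.servo_line(W(.08,.095,.0515),speed=.08,contact_N=10))
s=arm.read_state(); print(s['clock'],s['ee_pos'],s['force'])
arm.set_gripper(.03)
s=arm.read_state(); print(s['clock'],s['gripper_width'],s['force'])
d=shot('side','s5');a=d['pixels'][:,:,::-1]; cv2.imwrite('pics/s5c.png',cv2.resize(a[150:230,180:280],None,fx=7,fy=7,interpolation=cv2.INTER_CUBIC))
E
```

```text
False
6.4083 [0.63013368 0.08344655 0.05156905] [0.08088489 0.21855791 0.03633962]
6.75 0.042660472468460234 [0.3621394  0.45892451 3.8510328 ]
```

View pics/s5c.png

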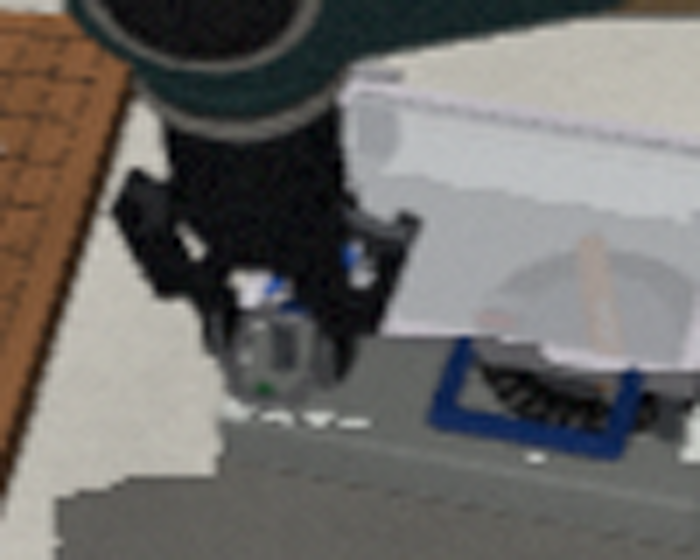

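```bash
python3 - <<'E'
from h import *
print(arm.servo_line(W(.08,.167,.0515),speed=.08,contact_N=40))
s=arm.read_state(); print(s['clock'],s['ee_pos'],s['gripper_width'],s['force'])
arm.servo_line(W(.08,.167,.16),speed=.15)
s=arm.read_state(); print(s['clock'],s['gripper_width'],s['force'])
d=shot('side','s6');a=d['pixels'][:,:,::-1]; cv2.imwrite('pics/s6c.png',cv2.resize(a[110:240,160:290],None,fx=4.5,fy=4.5,interpolation=cv2.INTER_CUBIC))
E
```

```text
False
7.85 [0.63939346 0.1546056  0.05145234] 0.04269105459350696 [-0.02752778  0.08054449  0.23797522]
8.725 0.04243390979530289 [-0.66331686  0.61945942 -1.41600766]
```

View pics/s6c.png

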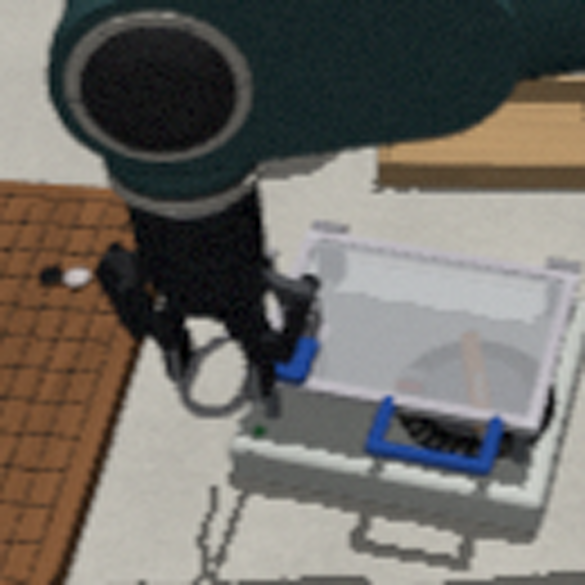

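```bash
cat >> h.py <<'E'
TR=np.array([.5105,-.3495,.082])
def TW(x,y,z):
    c,s=np.cos(TR[2]),np.sin(TR[2]); return np.array([TR[0]+c*x-s*y,TR[1]+s*x+c*y,z])
E
python3 - <<'E'
from h import *
arm.move_pose(TW(.04,0,.14),tool(TR[2]-np.pi/2))
s=arm.read_state(); print(s['clock'],s['ee_pos'],s['joint_pos'].round(2) if hasattr(s['joint_pos'],'round') else s['joint_pos'])
d=shot('side','s7');a=d['pixels'][:,:,::-1]; cv2.imwrite('pics/s7c.png',cv2.resize(a[50:190,200:340],None,fx=4.2,fy=4.2,interpolation=cv2.INTER_CUBIC))
P=cloud(d).reshape(-1,3); c,s_=np.cos(TR[2]),np.sin(TR[2]); e=P[:,:2]-TR[:2]; L=np.stack([c*e[:,0]+s_*e[:,1],-s_*e[:,0]+c*e[:,1],P[:,2]],-1)
k=(abs(L[:,1])<.05)&(L[:,2]>.1)&(L[:,2]<.23)&(L[:,0]<.01)&(L[:,0]>-.11); print(L[k][np.argsort(L[k][:,0])][::4].round(3).tolist())
d=shot('top','t7');a=d['pixels'][:,:,::-1]; cv2.imwrite('pics/t7c.png',cv2.resize(a[130:240,330:440],None,fx=5,fy=5,interpolation=cv2.INTER_CUBIC))
E
```

```text
10.625 [ 0.55087303 -0.34544609  0.14006043] [-0.6   0.08  1.57  0.    1.49  0.89]
[[-0.077, -0.027, 0.194], [-0.073, -0.017, 0.2], [-0.069, -0.022, 0.197], [-0.065, -0.021, 0.197], [-0.062, -0.018, 0.195], [-0.057, 0.0, 0.193], [-0.053, 0.004, 0.196], [-0.046, -0.02, 0.194], [-0.042, -0.001, 0.197], [-0.038, 0.001, 0.198], [-0.031, -0.014, 0.197], [-0.027, -0.002, 0.196], [-0.023, -0.001, 0.192], [-0.019, -0.007, 0.197], [-0.015, 0.001, 0.198], [-0.008, -0.01, 0.195], [-0.004, -0.001, 0.196], [-0.0, -0.004, 0.199], [0.007, 0.007, 0.193]]
```

View pics/s7c.png

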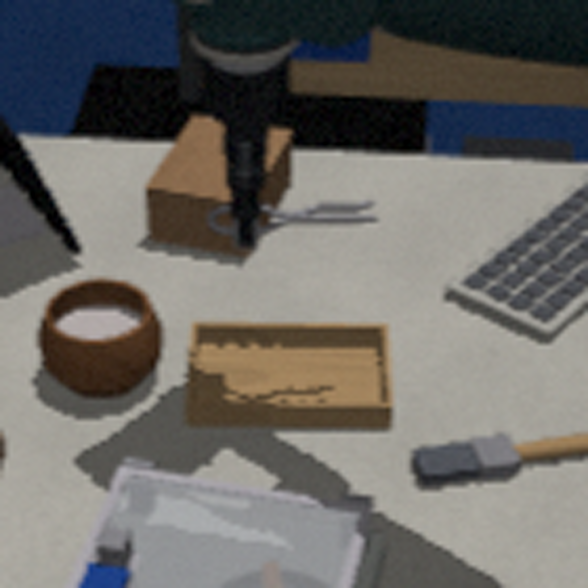

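View pics/t7c.png

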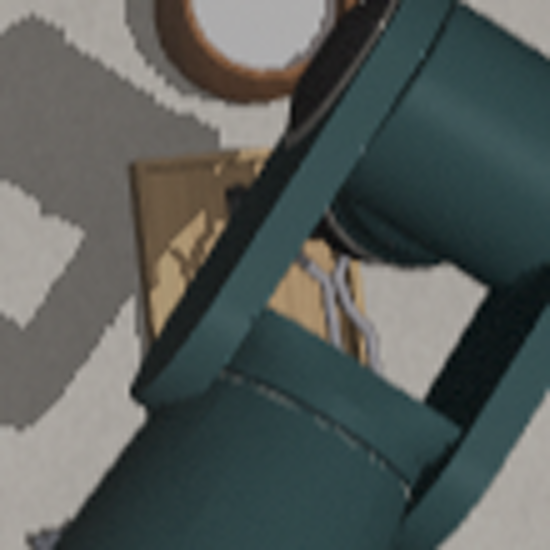

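```bash
python3 - <<'E'
from h import *
arm.servo_line(TW(.04,0,-.02),speed=.12)
print(arm.servo_line(TW(.04,0,-.043),speed=.03,contact_N=5))
s=arm.read_state(); print(s['clock'],s['ee_pos'],s['force'])
arm.set_gripper(.062)
s=arm.read_state(); print(s['clock'],s['ee_pos'],s['force'],s['gripper_width'])
arm.servo_line(TW(.04,0,.12),speed=.2)
d=shot('side','s8');a=d['pixels'][:,:,::-1]; cv2.imwrite('pics/s8c.png',cv2.resize(a[90:170,220:320],None,fx=6,fy=6,interpolation=cv2.INTER_CUBIC))
print(arm.read_state()['clock'])
E
```

```text
True
12.725 [ 0.5504754  -0.34628131 -0.03351361] [-0.55770151  0.13351561  8.30634672]
13.05 [ 0.55000905 -0.3459529  -0.03416596] [-0.3641983   0.74548939 -0.22440029] 0.0623224311372545
14.0167
```

View pics/s8c.png

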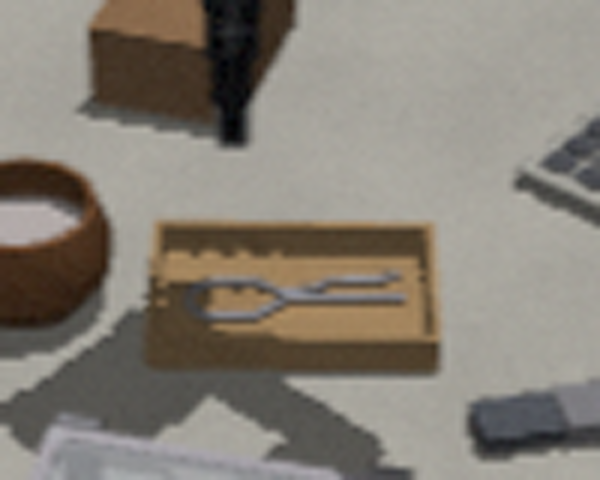

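```bash
cat >> h.py <<'E'
A=C[2]-np.pi/2
def bar(th,dz=0,zb=.038): return W(-.04,-.105+.21*np.cos(th),zb+.21*np.sin(th)+dz)
E
python3 - <<'E'
from h import *
arm.set_gripper(.032)
arm.move_pose(bar(0,.10),tool(A))
print(arm.servo_line(bar(0),speed=.12,contact_N=8))
s=arm.read_state(); print(s['clock'],s['ee_pos'],s['force'],s['joint_pos'])
d=shot('side','s9');a=d['pixels'][:,:,::-1]; cv2.imwrite('pics/s9c.png',cv2.resize(a[140:240,200:320],None,fx=6,fy=6,interpolation=cv2.INTER_CUBIC))
E
```

```text
False
17.075 [0.51282902 0.10893895 0.03880577] [-0.08251547  0.6327325   1.32652339] [ 1.60677486e-01 -1.30115582e-01  1.94193185e+00 -3.22458277e-05
  1.32868622e+00  1.86174588e+00]
```

View pics/s9c.png

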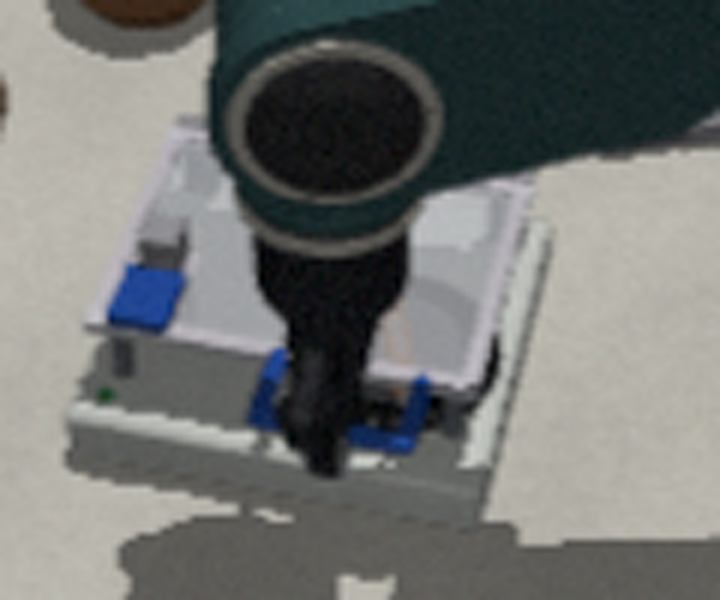

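```bash
python3 - <<'E'
from h import *
arm.set_gripper(.0)
s=arm.read_state(); print(s['clock'],s['gripper_width'],s['force'])
for th in np.arange(.2,1.95,.2):
    hit=arm.servo_line(bar(th),speed=.14,contact_N=35)
    s=arm.read_state(); print(round(th,2),hit,round(s['clock'],2),round(s['gripper_width'],4),np.round(s['force'],1),np.round(np.array(s['ee_pos'])-bar(th),3))
    if hit: break
d=shot('side','s10');a=d['pixels'][:,:,::-1]; cv2.imwrite('pics/s10c.png',cv2.resize(a[70:240,180:350],None,fx=3.5,fy=3.5,interpolation=cv2.INTER_CUBIC))
E
```

```text
17.45 0.00947276077506779 [ 1.07059699 10.31712012  2.52581316]
0.2 False 17.9 0.01 [ 1.1 11.9  3.1] [0.001 0.001 0.002]
0.4 False 18.35 0.0092 [ 1.  13.9  4.7] [0.001 0.002 0.002]
0.6 False 18.8 0.0095 [-2.7 20.7 14.3] [0.001 0.002 0.003]
0.8 False 19.25 0.0092 [-7.  23.8 22.8] [0.001 0.003 0.004]
1.0 False 19.7 0.0097 [-4.1 16.6 26.1] [0.001 0.002 0.004]
1.2 False 20.15 0.0094 [-7.6  8.5 23. ] [0.    0.001 0.003]
1.4 False 20.6 0.0095 [ 9.1 -1.1 10.4] [ 0.    -0.     0.002]
1.6 False 21.05 0.0095 [-9.8 -0.1 13.6] [-0.    -0.     0.001]
1.8 False 21.5 0.0092 [-15.4  -0.5   2.3] [-0.  0. -0.]
```

View pics/s10c.png

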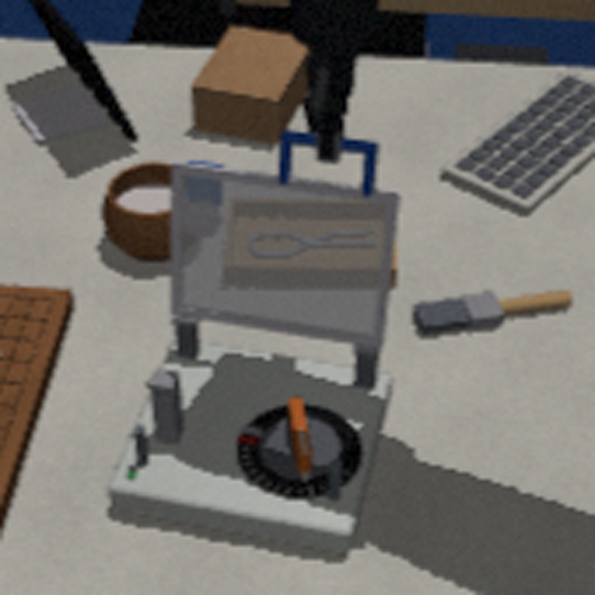

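```bash
python3 - <<'E'
from h import *
arm.set_gripper(.036)
arm.servo_line(bar(1.8,.07),speed=.15)
s=arm.read_state(); print(s['clock'],s['force'])
for n in('side','top'):
    d=shot(n,n[0]+'11');P=cloud(d)
    u=proj(d,W(-.05,0,.0775))[0].astype(int); a=d['pixels'][:,:,::-1]
    cv2.imwrite(f'pics/{n[0]}11c.png',cv2.resize(a[max(u[1]-40,0):u[1]+40,u[0]-45:u[0]+45],None,fx=7,fy=7,interpolation=cv2.INTER_CUBIC))
    hsv=cv2.cvtColor(d['pixels'],cv2.COLOR_RGB2HSV); m=(hsv[...,0]>5)&(hsv[...,0]<18)&(hsv[...,1]>150)&(abs(P[...,2]-.0775)<.006)&(np.linalg.norm(P[...,:2]-W(-.05,0,0)[:2],axis=-1)<.055)
    q=P[m]; 
    if len(q)>5:
        c=q[:,:2].mean(0); v=np.linalg.svd(q[:,:2]-c)[2][0]; print(n,len(q),c,W(-.05,0,0),np.arctan2(v[1],v[0])-C[2],q[:,2].mean(),cv2.minAreaRect(q[:,:2].astype(np.float32)))
E
```

```text
22.5417 [-0.79606781 -0.15226125 -0.34557342]
side 39 [0.49258577 0.00194521] [0.4888232  0.00609162 0.        ] 1.8661033091105999 0.07739986056464761 ((0.49013563990592957, 0.009675543755292892), (0.011796991340816021, 0.07063165307044983), 11.711194038391113)
top 58 [ 0.49156429 -0.00593124] [0.4888232  0.00609162 0.        ] 1.9774610024708195 0.0777217660913725 ((0.4905339181423187, 0.0007672328501939774), (0.011937836185097694, 0.06029406189918518), 13.457961082458496)
```

View pics/s11c.png

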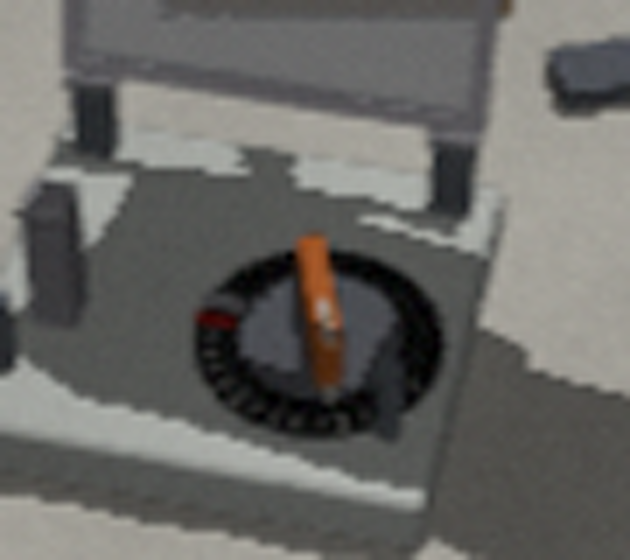

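View pics/t11c.png

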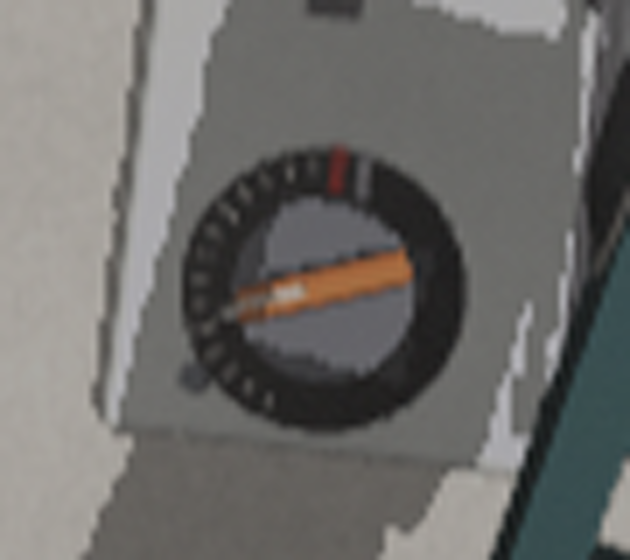

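```bash
python3 - <<'E'
from h import *
K=np.array([.4897,.0058]); a=C[2]+1.935-np.pi/2
z=arm.read_state()['ee_pos'][2]
arm.servo_line([K[0],K[1],z],speed=.25,frame=tool(a))
s=arm.read_state(); print(s['clock'],np.round(s['joint_pos'],3))
arm.servo_line([K[0],K[1],.06],speed=.2)
print(arm.servo_line([K[0],K[1],.016],speed=.08,contact_N=8))
s=arm.read_state(); print(s['clock'],s['ee_pos'],s['force'],np.round(s['joint_pos'],3))
d=shot('side','s12');aa=d['pixels'][:,:,::-1]; cv2.imwrite('pics/s12c.png',cv2.resize(aa[100:240,180:320],None,fx=4.2,fy=4.2,interpolation=cv2.INTER_CUBIC))
E
```

```text
24.725 [-0.041 -0.295  1.637 -0.     1.799 -0.274]
False
26.8333 [0.48979494 0.00580319 0.0160908 ] [-0.08344379 -0.65522427 -0.2300602 ] [-0.04  -0.189  2.032  0.     1.298 -0.274]
```

View pics/s12c.png

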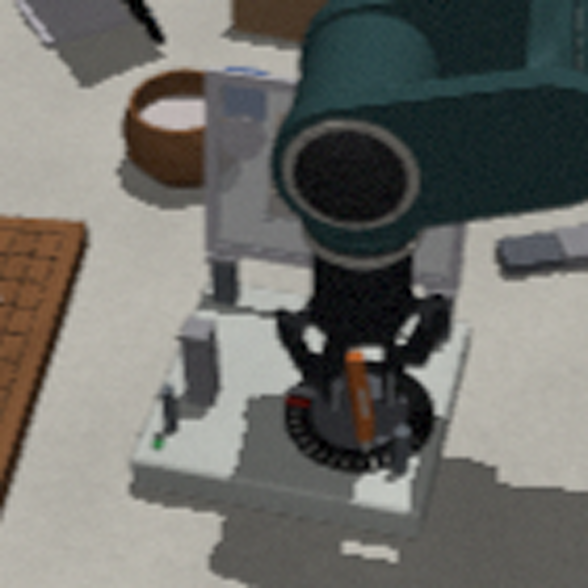

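```bash
python3 - <<'E'
from h import *
arm.set_gripper(.0)
s=arm.read_state(); print(s['clock'],s['gripper_width'],np.round(s['force'],1))
q0=np.array(s['joint_pos']); q0=np.array(q0)
for dth in (.5,1.0,1.5,1.85,1.97):
    q=q0.copy(); q[5]+=dth; arm.set_joints(q)
    s=arm.read_state(); print(dth,round(s['clock'],2),round(s['gripper_width'],4),np.round(s['force'],1),np.round(s['ft_torque'],2),round(s['joint_pos'][5]-q0[5],3))
d=shot('side','s13');aa=d['pixels'][:,:,::-1]; cv2.imwrite('pics/s13c.png',cv2.resize(aa[100:240,180:320],None,fx=4.2,fy=4.2,interpolation=cv2.INTER_CUBIC))
E
```

```text
27.2083 0.012500497107139609 [ 8.2  2.8 -1.6]
0.5 27.76 0.0127 [-4.3  0.6  1.9] [ 0.27  1.2  -0.1 ] 0.496
1.0 28.31 0.0123 [-10.    3.4   4.4] [ 0.77  1.98 -0.05] 0.997
1.5 28.86 0.0128 [-13.4   7.4   6.4] [ 1.56  2.28 -0.07] 1.497
1.85 29.28 0.0127 [-13.2  11.9   4.8] [ 2.15  2.27 -0.09] 1.847
1.97 29.53 0.0127 [-12.8  12.1   6.3] [2.16 2.12 0.92] 1.967
```

View pics/s13c.png

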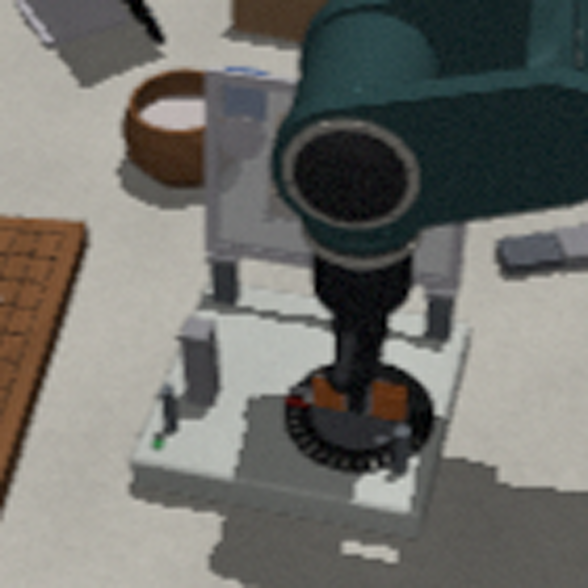

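```bash
python3 - <<'E'
from h import *
arm.hold(.1); arm.set_gripper(.036)
p=arm.read_state()['ee_pos']
arm.servo_line([p[0],p[1],.10],speed=.15)
for n in('side','top'):
    d=shot(n,n[0]+'14');P=cloud(d); aa=d['pixels'][:,:,::-1]
    hsv=cv2.cvtColor(d['pixels'],cv2.COLOR_RGB2HSV); m=(hsv[...,0]>5)&(hsv[...,0]<18)&(hsv[...,1]>150)&(abs(P[...,2]-.0775)<.006)&(np.linalg.norm(P[...,:2]-W(-.05,0,0)[:2],axis=-1)<.055)
    q=P[m]; 
    if len(q)>5: print(n,len(q),cv2.minAreaRect(q[:,:2].astype(np.float32)),np.degrees(C[2]))
    if n=='side': cv2.imwrite('pics/s14c.png',cv2.resize(aa[150:240,200:300],None,fx=6,fy=6,interpolation=cv2.INTER_CUBIC))
print(arm.read_state()['clock'])
E
```

```text
side 75 ((0.4890672266483307, 0.00875207968056202), (0.015523208305239677, 0.07234474271535873), 84.11725616455078) -7.459910492603319
30.8417
```

View pics/s14c.png

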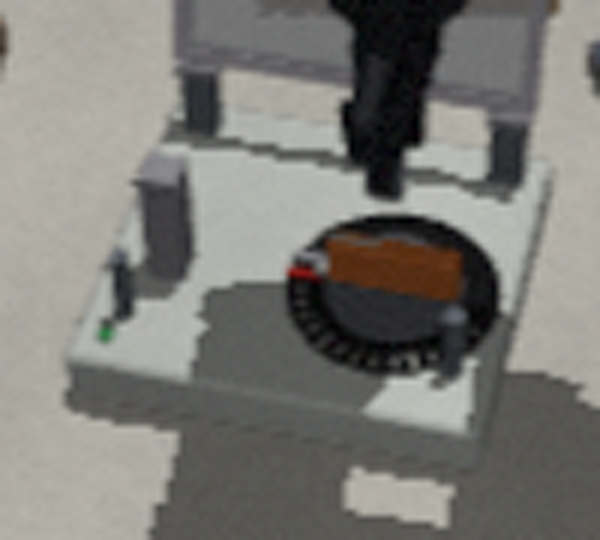

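```bash
python3 - <<'E'
from h import *
p=arm.read_state()['ee_pos']
z=bar(1.8,.07)[2]
arm.servo_line([p[0],p[1],z],speed=.25)
arm.servo_line(bar(1.8,.07),speed=.25,frame=tool(A))
for n in('side','top'):
    d=shot(n,n[0]+'15');P=cloud(d); aa=d['pixels'][:,:,::-1]
    hsv=cv2.cvtColor(d['pixels'],cv2.COLOR_RGB2HSV); m=(hsv[...,0]>5)&(hsv[...,0]<18)&(hsv[...,1]>150)&(abs(P[...,2]-.0775)<.006)&(np.linalg.norm(P[...,:2]-W(-.05,0,0)[:2],axis=-1)<.055)
    q=P[m]; 
    if len(q)>5:
        v=np.linalg.svd(q[:,:2]-q[:,:2].mean(0))[2][0]; print(n,len(q),cv2.minAreaRect(q[:,:2].astype(np.float32)),np.arctan(v[1]/v[0])-C[2])
    if n=='top': cv2.imwrite('pics/t15c.png',cv2.resize(aa[160:230,220:320],None,fx=7,fy=7,interpolation=cv2.INTER_CUBIC))
    else: cv2.imwrite('pics/s15c.png',cv2.resize(aa[70:240,180:350],None,fx=3.5,fy=3.5,interpolation=cv2.INTER_CUBIC))
print(arm.read_state()['clock'],arm.read_state()['ee_pos'],bar(1.8,.07))
E
```

```text
side 69 ((0.48953214287757874, 0.011113172397017479), (0.016297223046422005, 0.07195418328046799), 89.99211120605469) 0.05634611698235152
top 62 ((0.4869384169578552, 0.006350311916321516), (0.011744341813027859, 0.06506387889385223), 81.89151000976562) 0.008489786660431264
32.7 [ 0.47904616 -0.14545612  0.31233937] [ 0.47891153 -0.14662658  0.312508  ]
```

View pics/t15c.png

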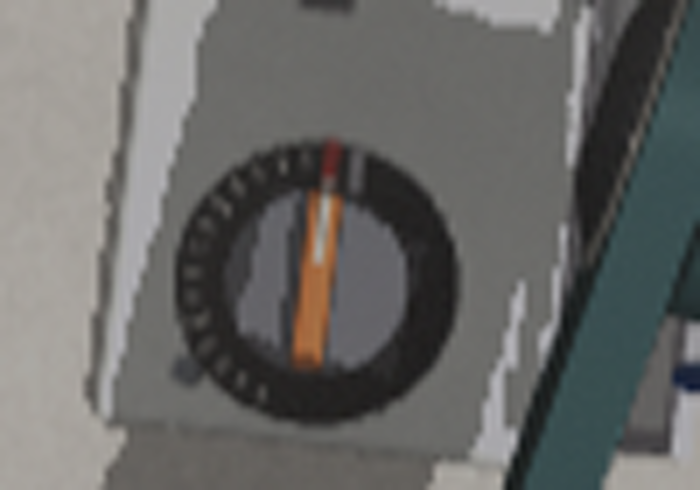

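View pics/s15c.png

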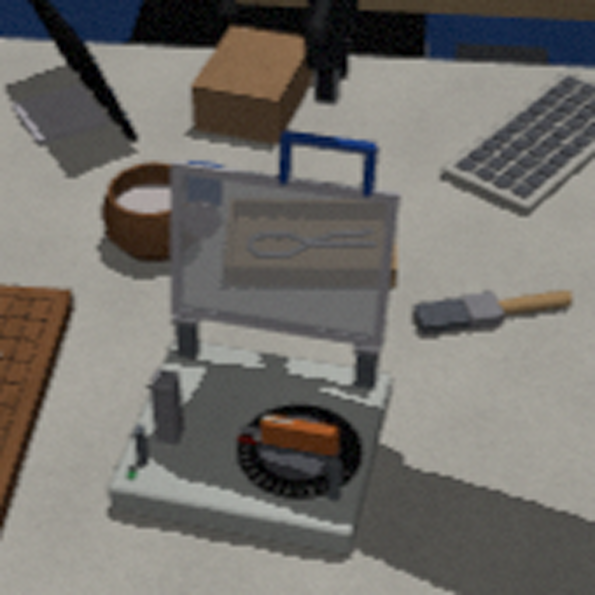

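```bash
python3 - <<'E'
from h import *
print(arm.servo_line(bar(1.8),speed=.12,contact_N=10))
arm.set_gripper(0)
s=arm.read_state(); print(s['clock'],s['gripper_width'],np.round(s['force'],1))
for th in (1.6,1.4,1.2,1.,.8,.6,.4,.2,0.02,-.01):
    hit=arm.servo_line(bar(th),speed=.14,contact_N=45)
    s=arm.read_state(); print(round(th,2),hit,round(s['clock'],2),round(s['gripper_width'],4),np.round(s['force'],1),np.round(np.array(s['ee_pos'])-bar(th),3))
    if hit: break
d=shot('side','s16');a=d['pixels'][:,:,::-1]; cv2.imwrite('pics/s16c.png',cv2.resize(a[130:240,180:320],None,fx=5,fy=5,interpolation=cv2.INTER_CUBIC))
E
```

```text
False
33.7833 0.009873755581011494 [-1.1 -0.1  6.5]
1.6 False 34.23 0.0092 [1.3 0.6 9.5] [0.    0.    0.001]
1.4 False 34.68 0.0098 [ 2.3  1.5 10.2] [0.001 0.    0.001]
1.2 False 35.13 0.0095 [6.  1.3 5.4] [0.001 0.    0.   ]
1.0 False 35.58 0.0094 [10.3  0.4 -3.2] [ 0.001 -0.    -0.001]
0.8 False 36.03 0.0097 [11.  -4.2 -5.7] [ 0.001 -0.    -0.001]
0.6 False 36.48 0.0098 [ 9.8 -4.3 -5.7] [ 0.001 -0.001 -0.001]
0.4 False 36.93 0.01 [ 9.7 -3.1 -3.3] [ 0.001 -0.001 -0.001]
0.2 False 37.38 0.0101 [10.5  2.1 -0.5] [ 0.001 -0.    -0.   ]
0.02 False 37.8 0.0096 [11.2 10.8 -0.3] [0.001 0.001 0.   ]
-0.01 False 38.05 0.0096 [10.8 13.3 -0.5] [0.001 0.001 0.   ]
```

View pics/s16c.png

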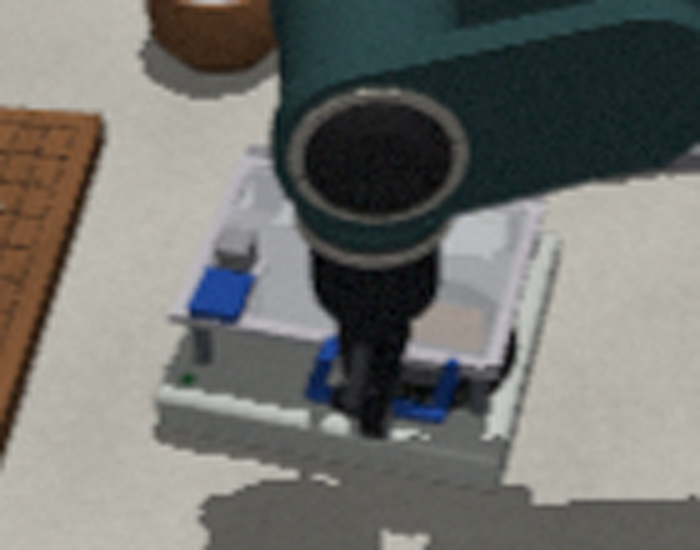

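```bash
python3 - <<'E'
from h import *
h=arm.servo_line(bar(0,-.014),speed=.04,contact_N=15)
s=arm.read_state(); print(h,s['clock'],np.round(s['force'],1),s['ee_pos']-bar(0))
arm.set_gripper(.034)
arm.servo_line(bar(0,.09),speed=.15)
# park aside: over to the -y side, high
arm.move_pose(W(-.1,.25,.2),tool(A))
for n in('side','top'):
    d=shot(n,n[0]+'17'); P=cloud(d); a=d['pixels'][:,:,::-1]
    hsv=cv2.cvtColor(d['pixels'],cv2.COLOR_RGB2HSV); m=(hsv[...,0]>105)&(hsv[...,0]<125)&(hsv[...,1]>140)&(d['depth']>0)
    q=P[m]; q=q[(q[:,2]>.05)&(np.linalg.norm(q[:,:2]-C[:2],axis=1)<.18)]
    c,s=np.cos(C[2]),np.sin(C[2]); L=np.stack([c*(q[:,0]-C[0])+s*(q[:,1]-C[1]),-s*(q[:,0]-C[0])+c*(q[:,1]-C[1]),q[:,2]],-1)
    b=(L[:,0]<.02)&(L[:,1]>.095); e=L[:,0]>.05; print(n,b.sum(),L[b].mean(0) if b.any() else '',np.median(L[e],0))
    u=proj(d,W(0,0,.05))[0].astype(int); cv2.imwrite(f'pics/{n[0]}17c.png',cv2.resize(a[u[1]-55:u[1]+55,u[0]-65:u[0]+65],None,fx=5,fy=5,interpolation=cv2.INTER_CUBIC))
print(arm.read_state()['clock'])
E
```

```text
True 38.375 [-3.8  0.5 12.6] [ 0.00229664  0.001191   -0.00722003]
side 48 [-0.01438645  0.10728927  0.09472953] [0.08142642 0.04772705 0.10162528]
top 86 [-0.03978417  0.10394342  0.09660741] [0.07984202 0.04339726 0.10315071]
40.3667
```

View pics/s17c.png

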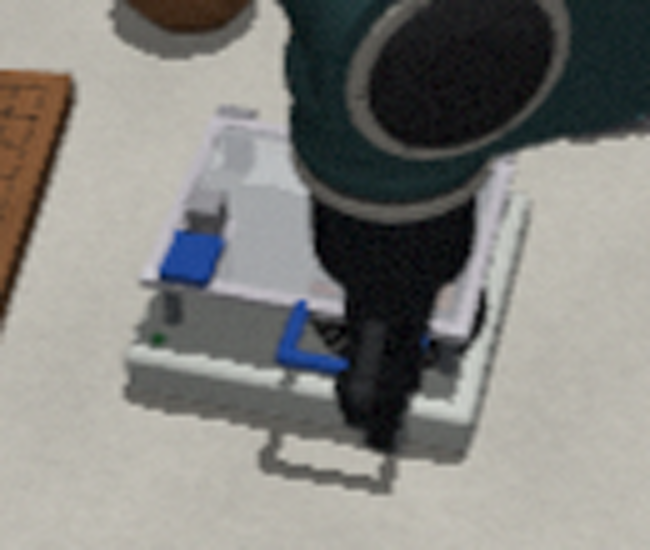

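View pics/t17c.png

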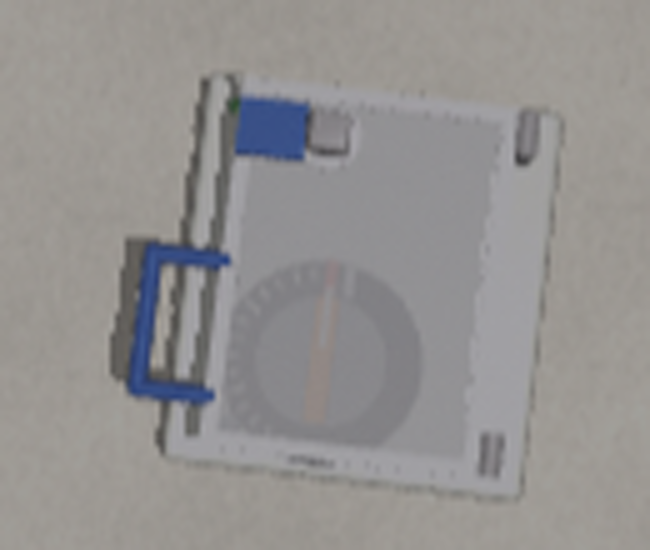

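```bash
python3 - <<'E'
from h import *
d=dict(np.load('pics/t17.npz')); a=d['pixels'][:,:,::-1]; cv2.imwrite('pics/t17w.png',cv2.resize(a[90:240,120:420],None,fx=2.6,fy=2.6))
P=cloud(d).reshape(-1,3); c,s=np.cos(TR[2]),np.sin(TR[2]); e=P[:,:2]-TR[:2]; L=np.stack([c*e[:,0]+s*e[:,1],-s*e[:,0]+c*e[:,1],P[:,2]],-1)
g=d['pixels'].astype(int).reshape(-1,3); k=(abs(L[:,0])<.09)&(abs(L[:,1])<.055)&(g[:,0]-g[:,2]<25)&(g.sum(1)>250); q=L[k]; print(k.sum(),q.min(0),q.max(0),q.mean(0))
print(np.round(arm.read_state()['force'],1))
E
```

```text
214 [-0.07949158 -0.03068142  0.00296995] [0.0737055  0.02197785 0.02146736] [ 0.00132716 -0.00556477  0.01312715]
[-0.2 -0.3 -0.2]
```

View pics/t17w.png

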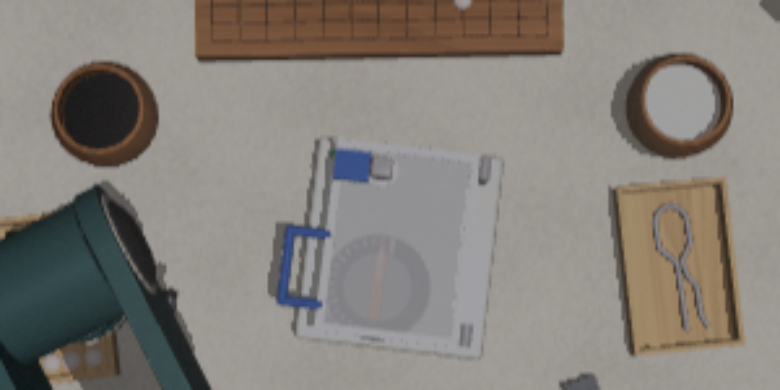

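```bash
python3 -c "
from h import *
ticket.sign_off()"
```

```text
the job is handed in; nothing more can be done
```

The move counter is reset and the job was handed in at about 40 s on the robot's clock, against the 72 s limit. I pulled the steel clip out of the pin and laid it in the empty tray. Then I opened the guard to about 1.8 rad, turned the knob back to zero and shut the guard.

Last checks before handing in:
- **Clip:** it lies flat in the empty tray. Its outline measures -79 to +74 mm along the tray and -31 to +22 mm across it.
- **Knob:** it points at the red mark. The wrist torque jumped as it reached the stop. The top camera put it 0.01 rad from zero, but the noisier side camera gave 0.06 rad from one fit of the same view and 0.13 rad (clearly off) from another. I trusted the torque and the top view.
- **Guard:** it is shut. I pushed it down until it met resistance, and the bar's top is back at its starting height (96.6 mm, against 96.4 mm at the start).
- **Bowls and arm:** the bowls look unmoved in the top picture. The arm is parked clear, with near-zero force on the tool.

One thing disagreed with the description: the real fingertips were about 40 mm above the reported TCP. My first descent stopped short of the clip and the fingers closed in the air above it. I measured the offset from the camera depth, confirmed it by touching the tray floor, and allowed for it in every later move.

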